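Turn the red leaf of the swatch board

ROBOT

A 7-joint arm with a two-finger parallel gripper is mounted at the origin on a cart in front of the work surface, level with it; the furniture and walls round the work are solid. World frame = base frame: x ahead of the robot, y to its left, z up, the work surface at z = 0. Lengths are in m, angles in rad, forces in N, time in s.
With the tool pointing down it reaches from about 0.425 to 0.95 m from the base axis. Payload 4.7 kg.
Tool frame: the origin (TCP) lies on the centre line of the jaws, within the pads' length; the fingertips stand robot.nose_length ahead of it and the grasp point (between the pads) lies 8 mm behind it (robot.nose_length is the distance from the TCP to the fingertips, in m); z points along the fingers, y is the line along which they close (so a half turn about z gives the same grasp; the last joint's range is limited). The gripper opens to 85 mm and grips with 20 to 120 N. Pads are 22 mm wide; open, the fingers measure 114 mm over their backs; the gripper's body (76 mm by 85 mm) begins 54 mm behind the grasp point. The pads swing forward as they close: fully open they stand 13 mm farther back than shut.
Start: joints at [-1.358, 0.469, -0.049, 1.532, 0.024, 1.141, -0.082], TCP at [0.162, 0.655, 0.219] pointing down, gripper open.
Joint ranges: [-2.59, 2.59], [-0.33, 1.99], [-1.39, 1.29], [0.1, 2.45], [-1.04, 4.18], [0.21, 1.99], [-2.66, 2.66]. Speed limits (rad/s): [2.57, 2.57, 3.14, 3.14, 3.14, 3.14, 3.14].

INTERFACE

Orientations are given as [roll, pitch, yaw] about the fixed x, y, z axes, in that order (R = Rz(yaw) Ry(pitch) Rx(roll)).
In Python, from plant import robot, grab_frame gives the robot as it stands (robot), with the cameras as plain functions. Calls block until the motion is done:
- robot.goto(position, orientation): joint-space move of the TCP to a pose.
- robot.move_straight(position, vel=0.15, attitude=None, contact_N=None): straight line of the TCP; attitude=None keeps the orientation; vel is the mean speed in m/s. With contact_N (N) it stops when the force on the tool has changed by that much, and returns True; else False.
- robot.move_joints(angles): joint-space move.
- robot.grip(opening, strength=None): opening from 0.0 (shut) to 1.0 (fully open); strength is the grip in N (None keeps the last); returns when the fingers have stopped.
- robot.sleep(seconds).
- robot.inverse_kinematics(position, orientation): joint angles nearest the present ones, or None.
- robot.sense(): the state.
- grab_frame(name): name is "side" or "top"; returns a dict with "image" (420x560x3 uint8, red, green, blue), "range_z" (420x560 float32, m along the optical axis (not along the pixel's ray), 0 where there is no reading), "fx", "fy", "cx", "cy" (pixels), "R" (3x3) and "t" (3): a world point X has camera coordinates R X + t. Camera axes: x right, y down, z forward; pixel columns grow to the right and rows downward; lengths in m; the calibration is good to about 2 mm. A picture is of the moment at which its call begins.
A pose or a line that the arm cannot do raises robot.IKError and nothing moves.
- robot.close_job(): hands the job in; it is judged then, once.
The state is a dict: "t": time; "joint_pos": joint angles; "joint_velocities": joint speeds; "effort": joint torques, N m; "tcp_pos": TCP position; "tcp_rot": TCP orientation; "wrist_force": force on the tool from outside, world axes, zero at the start; "torque": the same for the moment, N m; "opening": opening from 0.0 (shut) to 1.0 (fully open); "gripper_force": force on a finger pad.
Only numpy, scipy, OpenCV 4.12 (cv2) and the standard library are available. Lean on these libraries where they do the work, as an engineer would, in place of code of your own. Each camera call takes 0.05 s, during which the arm holds its last target. There are 200 camera calls.

TASK

Turn the red sample leaf of the swatch board over its spine, guiding it rather than flinging it, and press it down until it lies fully flat, face down, on the bare left page; then let go and stay clear. Push it only with the fingertips or the outside of the fingers, on the outside of its flared lip and its bare wooden back: do not take hold of it, and do not touch the painted red face. Leave the blue leaf and everything standing about where they are.

Things in the scene. Friction and masses are not known exactly. Their poses are not given: they have to be found in the camera images.
- swatch_board: fixed wooden swatch board, 236 (x) x 206 (y) x 32 mm high with grey felt pages; origin under its centre, at table level; own x axis runs along the spine, own +y points from the spine to the bare (left) page, z up. Carries a red and a blue leaf side by side along the spine, in either order
- red_leaf (a joint): angle of the red sample leaf about the spine (rad): 0 = on the right page, red face up; pi/2 = upright; pi = flat on the left page, face down. Starts at 0 to 0.3. The hinge is stiff: the leaf (60 g) stays at any angle where it is left; turning it takes about 0.1 N m (3 to 4 N sideways at the lip's rim from flat), so it must be pushed all the way down
- red_spine (a point): point on the hinge axis at the middle of the red leaf, 35 mm above the table, fixed; axes as the board's. The leaf is 100 mm along the spine and 6 mm thick, the axis at mid-thickness, and flat out to 116 mm from the axis; beyond that its lip begins
- red_lip (a point): middle of the red leaf's lip rim, 143 mm from the axis and 26 mm to the red side of the leaf's plane; moves with the leaf. The lip flares at 45 degrees outward and to the red side, up to 144 and 28 mm: at 0 it rises outward past the board's edge (103 mm from the spine), free space beneath; at pi it hangs outside the other edge
- red_face (a point): middle of the painted red face of the red leaf: paint 92 mm along the spine, 2 mm thick, also up the inside of the lip to 6 mm short of its rim; this point is 64 mm from the axis. The leaf's other side, its edges and the outside of the lip are bare pale wood
- blue_leaf (a joint): angle of the identical blue leaf (rad), same meaning, starts between 0 and 0.3
- blue_lip (a point): middle of the blue leaf's lip rim, placed as on the red leaf
- ink_green: paint jar with white lid and green band, 44 mm wide, 54 mm tall; origin at the centre of its underside; loose, to be left alone
- ink_white: paint jar, all white, 42 mm wide, 52 mm tall; origin at the centre of its underside; loose, to be left alone
- spool_navy: navy thread spool with wooden ends, 38 mm wide, 42 mm tall; origin at the centre of its underside; loose, to be left alone
- cell_c: standing dark blue battery, 26 mm wide, 50 mm tall; origin at the centre of its underside; loose, to be left alone
- tape_measure: black tape measure, 61x73x28 mm; origin at the centre of its underside; loose, to be left alone
- glue_stick: standing white glue stick, 21 mm wide, 89 mm tall; origin at the centre of its underside; loose, to be left alone

How it is judged:
By the outcome, as a careful person would: the job done as asked, in the order asked, and still so for the second after the job is handed in, with the robot touching nothing.
It also fails if it takes over 48 s, if anything falls off the work surface, if the arm or the gripper's body presses on something with over 40 N, if the wrist force passes 120 N, or if a joint passes its speed limit or range.

## Working session

There is one attempt and no reset: what is moved stays moved. The work goes in short steps, each a Python script; the robot and the scene stay as the last script left them, time stands still between calls to the robot, and variables do not carry over. Pictures are saved under pics/ and viewed, at most 10 in all, crops included, and the job is handed in when it is done.

```bash
ls; mkdir -p pics; python3 - <<'E'
from plant import robot, grab_frame
import cv2,numpy as np
s=robot.sense();print(s['t'],s['tcp_pos'],s['tcp_rot'],robot.nose_length)
ims=[]
for n in("top","side"):
    f=grab_frame(n);np.savez(f'{n}0.npz',**f)
    print(n,f['fx'],f['cx'],f['cy'],f['R'].round(3).tolist(),f['t'].round(3), (f['range_z']>0).mean())
    cv2.imwrite(f'pics/{n}0.png',f['image'][:,:,::-1])
E
```

```text
pics
plant.py
0.0 [0.16148159 0.65476878 0.21813582] [-3.13959700e+00  8.92528039e-05  2.89984945e+00] 0.011
top 473.62859416020444 283.83432002488723 209.53375923827537 [[-0.006, -1.0, -0.013], [-0.995, 0.007, -0.098], [0.098, 0.012, -0.995]] [0.028 0.559 1.039] 0.9959566326530612
side 404.5499121373854 277.77539405807255 210.04804581132353 [[-0.961, -0.277, -0.017], [-0.117, 0.461, -0.88], [0.252, -0.843, -0.475]] [0.546 0.124 0.786] 0.9959396258503401
```

View pics/top0.png

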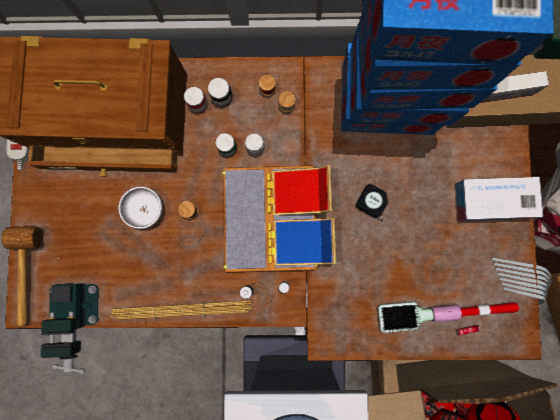

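View pics/side0.png

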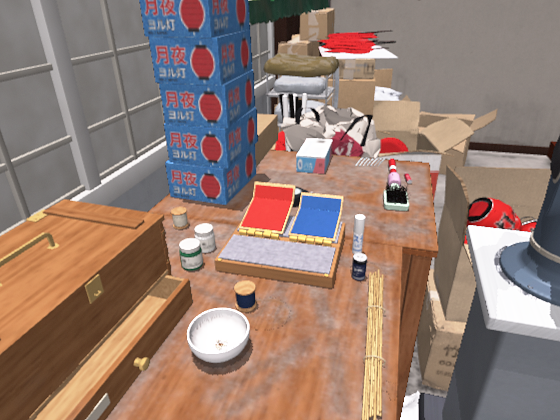

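The top view has red leaf at (300,192) and blue at (303,241), spine near column 268, bare page to the left (+y), tape measure at (372,201), jars at (227,144) and (254,143), and spool at (187,210). Next I'll measure these.

```bash
cat > h.py <<'E'
import numpy as np,cv2
def world(f):
    z=f['range_z'];v,u=np.mgrid[:z.shape[0],:z.shape[1]]
    c=np.stack([(u-f['cx'])/f['fx']*z,(v-f['cy'])/f['fy']*z,z],-1)
    return (c-f['t'])@f['R']
def mask(f,lo,hi):
    m=cv2.inRange(cv2.cvtColor(f['image'],cv2.COLOR_RGB2HSV),lo,hi)
    return m
E
python3 - <<'E'
from h import *
for n,roi in(('top',(155,275,215,340)),('side',(175,290,210,360))):
    f=dict(np.load(n+'0.npz'));P=world(f)
    R=np.zeros(P.shape[:2],bool);R[roi[0]:roi[1],roi[2]:roi[3]]=1
    for c,lo,hi in(('red',(0,150,90),(8,255,255)),('blue',(105,120,60),(125,255,255)),('gold',(22,120,120),(32,255,255)),('felt',(100,5,60),(130,60,200))):
        m=(mask(f,lo,hi)>0)&R
        k,l,st,_=cv2.connectedComponentsWithStats(m.astype(np.uint8))
        if c in('red','blue','felt'): m=l==1+st[1:,4].argmax()
        q=P[m];q=q[np.isfinite(q).all(1)]
        print(n,c,m.sum(),'mean',q.mean(0).round(4),'lo',np.percentile(q,2,0).round(4),'hi',np.percentile(q,98,0).round(4))
        if c=='gold': 
            g=q[q[:,2]>.025]; print(cv2.fitLine(g[:,:2].astype(np.float32),cv2.DIST_HUBER,0,.001,.001).ravel(), g[:,2].mean())
        if c=='felt':
            cnt=max(cv2.findContours(m.astype(np.uint8),0,2)[0],key=cv2.contourArea)
            r=cv2.minAreaRect(q[:,:2].astype(np.float32)*1000);print(r)
        if c in('red','blue'):
            # main plane: fit on points with y near the spine
            A=q[q[:,1]>np.percentile(q[:,1],25)];e=np.linalg.svd(A-A.mean(0))[2][2];print(' normal',e.round(4),'centre',A.mean(0).round(4))
    if n=='top':
        for nm,(u,v) in dict(tape=(372,201),spool=(187,210),green=(227,142),white=(254,142),glue=(284,288),cell=(246,292)).items(): print(nm,P[v,u].round(3))
        for v in(180,192,204,): print(v,[(u,*P[v,u].round(3)[1:]) for u in range(216,350,4)])
E
```

```text
top red 2161 mean [ 0.5968 -0.0124  0.0636] lo [ 0.5534 -0.0659  0.042 ] hi [0.642  0.0439 0.0901]
 normal [-0.3251 -0.9439 -0.0575] centre [0.5963 0.0018 0.0601]
top blue 2251 mean [ 0.4861 -0.0181  0.0515] lo [ 0.4437 -0.0739  0.0387] hi [0.5296 0.04   0.0714]
 normal [ 0.5426 -0.8398  0.021 ] centre [ 0.4857 -0.0034  0.0493]
top gold 268 mean [0.5263 0.0537 0.0475] lo [ 0.4344 -0.0806  0.0279] hi [0.6433 0.1601 0.0786]
[0.9993532  0.03596127 0.54054767 0.05491018] 0.04780457346918793
top felt 1729 mean [0.5368 0.1113 0.0364] lo [0.4333 0.0713 0.0287] hi [0.6448 0.1522 0.0369]
((539.9868774414062, 83.49063110351562), (218.39682006835938, 140.17449951171875), 1.034651279449463)
tape [ 0.577 -0.174  0.029]
spool [0.558 0.24  0.043]
green [0.709 0.15  0.055]
white [0.709 0.09  0.05 ]
glue [0.389 0.025 0.089]
cell [0.378 0.108 0.051]
180 [(216, np.float64(0.183), np.float64(-0.003)), (220, np.float64(0.173), np.float64(0.004)), (224, np.float64(0.16), np.float64(0.029)), (228, np.float64(0.15), np.float64(0.034)), (232, np.float64(0.141), np.float64(0.034)), (236, np.float64(0.132), np
[... 4355 characters left out ...]
at64(0.002))]
side red 1654 mean [ 0.5944 -0.017   0.0602] lo [ 0.5517 -0.0677  0.0409] hi [0.639  0.0414 0.0877]
 normal [-0.3027  0.2786 -0.9115] centre [ 0.594  -0.0021  0.0542]
side blue 1536 mean [ 0.4823 -0.021   0.0509] lo [ 0.4402 -0.0755  0.0386] hi [0.5263 0.0388 0.0698]
 normal [-0.1548  0.4156 -0.8963] centre [ 0.482  -0.0049  0.0473]
side gold 50 mean [0.5368 0.0783 0.0456] lo [0.4284 0.0453 0.0282] hi [0.6421 0.1708 0.0482]
[0.999476   0.03236837 0.51868    0.05828988] 0.04558898784952672
side felt 36 mean [0.3898 0.0336 0.0304] lo [0.3825 0.0301 0.0194] hi [0.395  0.0365 0.0465]
((389.58367919921875, 33.8565559387207), (6.09365177154541, 14.345529556274414), 73.43790435791016)
```

The red leaf sits at about 0.25 rad, with the axis at y≈0.058, z≈0.035 and its middle at x≈0.596. Next I'll fit the board edge for yaw, check the whole arc with IK, then approach.

```bash
cat >> h.py <<'E'
AX=np.array([.5955,.058,.035]);W=.011
def pose(th,rho=.100,robot=None):
    "TCP position for leaf angle th, tool vertical, +y face / tip corner on the leaf's outer side"
    c,s=np.cos(th),np.sin(th)
    pt=lambda r,n:np.array([-r*c+n*s, r*s+n*c])
    if th<np.pi/2:
        y=min(pt(.144,.027)[0],pt(.116,-.003)[0],pt(rho,-.003)[0])
        z=np.interp(th,[0,.25,np.pi/4,1.4,np.pi/2],[.038,.041,.072,rho-.002,rho])
    else: y,z=pt(rho,-.003)
    return np.array([AX[0],AX[1]+y-W,AX[2]+z+.011])
E
python3 - <<'E'
from h import *
from plant import robot, grab_frame
f=dict(np.load('top0.npz'));P=world(f)
e=[]
for v in range(176,262,3):
    u=np.arange(205,245);k=np.where(P[v,u,2]>.02)[0][0];e.append(P[v,u[k]][:2])
e=np.float32(e);l=cv2.fitLine(e,cv2.DIST_HUBER,0,.001,.001).ravel();print('left edge dir',l)
b=l[3]+(AX[0]-l[2])*l[1]/l[0];print('edge y at red',b,'spine',b-.103)
best=None
for yaw in(np.pi/2,-np.pi/2):
    R=[np.pi,0,yaw];print(yaw,[None if q is None else np.round(q,2).tolist() for q in(robot.inverse_kinematics(pose(t)-[0,.03,0],R) for t in(.25,1.57,3.14))])
E
```

```text
left edge dir [0.9996745  0.02551243 0.5582113  0.16046338]
edge y at red 0.16141501215273815 spine 0.05841501215273816
1.5707963267948966 [[-0.48, 0.65, 0.86, 1.86, -0.61, 0.92, 0.67], [-0.53, 0.46, 0.59, 1.83, -0.31, 0.94, 0.2], [-0.6, 0.59, 0.47, 1.87, -0.37, 0.77, 0.07]]
-1.5707963267948966 [[-0.6, 0.78, 1.11, 1.87, -0.82, 1.04, -2.29], [0.69, 0.72, -1.18, 1.76, 0.72, 1.17, 2.44], [0.5, 0.91, -1.18, 1.8, 0.94, 1.13, 2.12]]
```

```bash
python3 - <<'E'
from h import *
from plant import robot, grab_frame
R=[np.pi,0,np.pi/2+.0255]
robot.grip(0.0)
robot.move_straight(robot.sense()['tcp_pos']+[0,0,.07],vel=.2)
p=pose(.2)-[0,.022,0]
robot.goto(p+[0,0,.16],R)
robot.move_straight(p+[0,0,.05],vel=.15)
f=grab_frame('side');cv2.imwrite('pics/a.png',f['image'][150:320,150:400,::-1].repeat(2,0).repeat(2,1))
s=robot.sense();print(s['t'],s['tcp_pos'],p,s['wrist_force'],s['opening'])
E
```

```text
5.3917 [ 0.59633933 -0.1111186   0.13751694] [ 0.5955     -0.11076552  0.0864    ] [ 0.77048355 -0.06869364  0.00550559] -3.0270973806851735e-05
```

View pics/a.png

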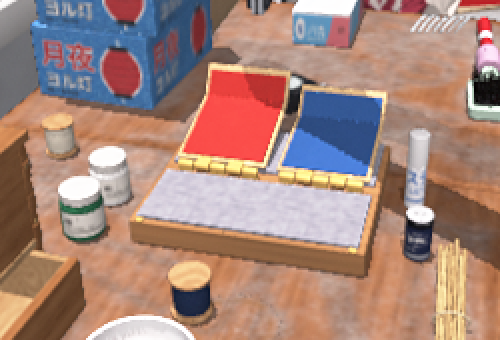

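The crop shows the scene unchanged: red leaf at about (235,120), blue at about (335,130). The gripper isn't visible where I expect it, so I'll check the projection and the current frames.

```bash
python3 - <<'E'
from h import *
from plant import robot, grab_frame
s=robot.sense()
for n in('side','top'):
    f=grab_frame(n);c=f['R']@s['tcp_pos']+f['t'];u,v=f['fx']*c[0]/c[2]+f['cx'],f['fy']*c[1]/c[2]+f['cy']
    f0=np.load(n+'0.npz');print(n,u,v,c[2],(abs(f['image'].astype(int)-f0['image']).sum(2)>60).sum(),abs(f['R']-f0['R']).max())
    cv2.imwrite(f'pics/b{n}.png',f['image'][:,:,::-1])
    i,j=int(v),int(u);print(f['range_z'][i-12:i+4:5,j-10:j+11:5].round(3))
E
```

```text
side 278.59295492169616 160.61076824402724 0.9642095296436021 14967 0.0
[[1.411 0.946 0.939 0.935 1.749]
 [1.409 0.952 0.944 0.945 1.401]
 [1.359 1.366 1.359 1.36  1.359]
 [1.321 1.323 1.325 1.321 1.322]]
top 350.0927032027812 185.49512131377438 0.9597329039658151 25952 0.0
[[0.557 0.554 0.552 0.551 0.553]
 [0.552 0.546 0.546 0.545 0.546]
 [0.541 0.54  0.539 0.543 0.542]
 [0.535 0.533 0.535 0.534 0.538]]
```

View pics/btop.png

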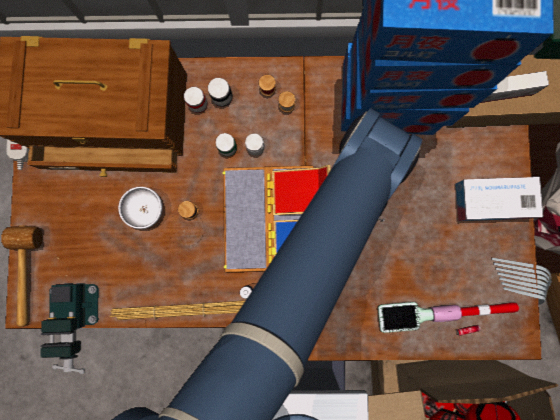

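The top view shows the forearm crossing the board with the wrist at (380,150), close to the box tower. Depth suggests the fingertip may sit higher than expected, so I'll zoom in on the side view.

```bash
python3 - <<'E'
import cv2
a=cv2.imread('pics/bside.png')[90:240,190:390];cv2.imwrite('pics/c.png',cv2.resize(a,None,fx=4,fy=4,interpolation=0))
E
```

```text
(no output)
```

View pics/c.png

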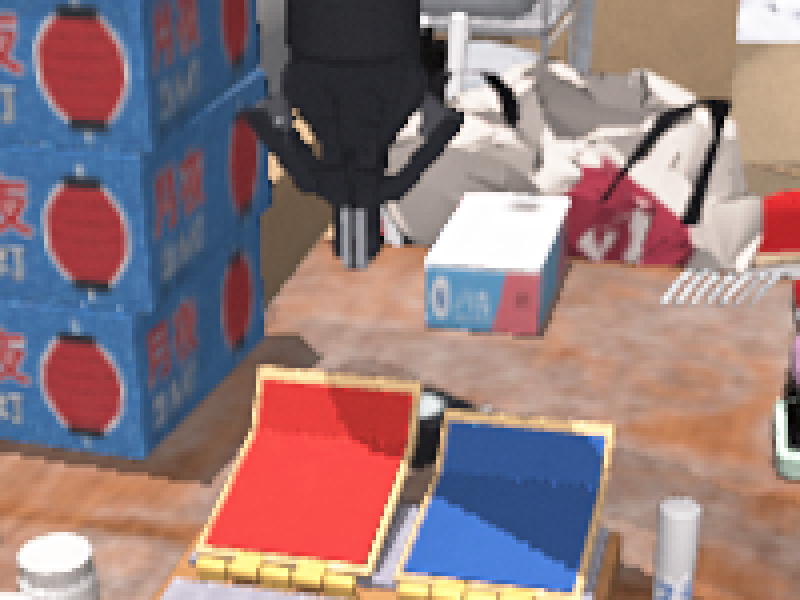

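The gripper is shut and hangs over the rim, with its tip at crop (355,270), full-frame (279,157). I'll measure the actual tip position in the world frame.

```bash
python3 - <<'E'
from h import *
from plant import robot, grab_frame
f=grab_frame('side');P=world(f)
for v in range(138,162,2):
    r=P[v,270:290]; k=(f['range_z'][v,270:290]<1.05)
    print(v,k.sum(),r[k].mean(0).round(4) if k.any() else '', r[k].min(0).round(3) if k.any() else '',r[k].max(0).round(3) if k.any() else '')
print(robot.sense()['tcp_pos'],robot.sense()['tcp_rot'])
E
```

```text
138 20 [ 0.5902 -0.1005  0.1973] [ 0.567 -0.11   0.194] [ 0.613 -0.095  0.2  ]
140 19 [ 0.589  -0.1002  0.1927] [ 0.567 -0.109  0.189] [ 0.613 -0.096  0.196]
142 12 [ 0.5934 -0.1029  0.1867] [ 0.582 -0.108  0.185] [ 0.606 -0.098  0.189]
144 12 [ 0.5933 -0.1024  0.1821] [ 0.583 -0.116  0.178] [ 0.606 -0.098  0.184]
146 13 [ 0.5927 -0.104   0.1767] [ 0.582 -0.118  0.173] [ 0.607 -0.096  0.179]
148 13 [ 0.5924 -0.1028  0.1723] [ 0.582 -0.117  0.168] [ 0.607 -0.096  0.175]
150 13 [ 0.574  -0.0369  0.1922] [ 0.342 -0.117  0.163] [0.607 0.757 0.492]
152 12 [ 0.5935 -0.102   0.1627] [ 0.582 -0.109  0.161] [ 0.608 -0.097  0.164]
154 10 [ 0.5936 -0.102   0.1578] [ 0.583 -0.104  0.156] [ 0.605 -0.099  0.159]
156 7 [ 0.5942 -0.0996  0.1536] [ 0.588 -0.103  0.153] [ 0.602 -0.097  0.155]
158 0   
160 0   
[ 0.59609471 -0.11095176  0.13737853] [3.13976831e+00 7.75428790e-05 1.59633611e+00]
```

The camera puts the tip near z≈0.152, about 25 mm higher than the stated nose length implies. I'll settle this with a gentle touch on bare table beside the board.

```bash
python3 - <<'E'
from h import *
from plant import robot, grab_frame
robot.move_straight([.465,-.14,.137],vel=.2)
robot.move_straight([.465,-.14,.04],vel=.15,contact_N=6)
c=robot.move_straight([.465,-.14,-.03],vel=.04,contact_N=5)
s=robot.sense();print(c,s['t'],s['tcp_pos'],s['wrist_force'])
robot.move_straight([.465,-.14,.137],vel=.25)
print(robot.sense()['t'])
E
```

```text
True 8.3667 [ 0.46492887 -0.14002709 -0.01204639] [-1.19491047  0.25207817  9.0907466 ]
9.1167
```

The fingertips are really 12.5 mm behind the reported TCP, so I'll correct for that and run the arc, looking again at about 90°.

```bash
sed -i 's/AX\[2\]+z+.011/AX[2]+z-.0125/; s/W=.011/W=.010/' h.py; python3 - <<'E'
from h import *
from plant import robot, grab_frame
p=pose(.2)-[0,.022,0]
robot.move_straight([p[0],p[1],.137],vel=.2)
robot.move_straight(p,vel=.15)
for th in np.linspace(.2,1.57,9):
    robot.move_straight(pose(th),vel=.08)
    s=robot.sense();print(round(th,2),round(s['t'],2),s['tcp_pos'].round(3),s['wrist_force'].round(1))
f=grab_frame('side');cv2.imwrite('pics/d.png',cv2.resize(f['image'][90:290,170:390,::-1],None,fx=3,fy=3))
E
```

```text
0.2 11.0 [ 0.596 -0.088  0.064] [ 0.8 -4.1  1.7]
0.37 11.32 [ 0.596 -0.084  0.073] [ -2.6 -13.9   7.5]
0.54 11.7 [ 0.596 -0.076  0.085] [ -5.  -24.9  15.8]
0.71 12.11 [ 0.598 -0.05   0.094] [ -1.5 -12.8  15.1]
0.88 12.47 [ 0.598 -0.037  0.104] [ -3.3 -16.7  22. ]
1.06 12.84 [ 0.595 -0.01   0.106] [-0.  -1.  -0.2]
1.23 13.23 [0.595 0.008 0.113] [-0.4 -0.4  0.1]
1.4 13.64 [0.596 0.026 0.121] [ 0.1 -1.  -1.3]
1.57 14.04 [0.596 0.046 0.122] [ 0.6  0.2 -0. ]
```

View pics/d.png

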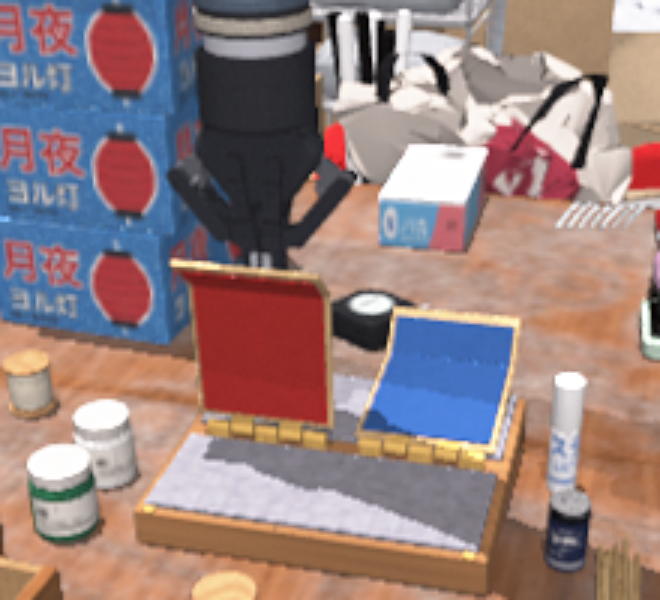

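The leaf stands upright at crop (260,345), with the finger behind it (tip at about (262,262)) and nothing else disturbed. I'll continue over the top and press down.

```bash
python3 - <<'E'
from h import *
from plant import robot, grab_frame
for th in np.linspace(1.57,3.05,11)[1:]:
    robot.move_straight(pose(th),vel=.06)
    s=robot.sense();print(round(th,2),round(s['t'],2),s['tcp_pos'].round(3),s['wrist_force'].round(1))
p=pose(np.pi)
c=robot.move_straight(p-[0,0,.012],vel=.03,contact_N=22)
s=robot.sense();print(c,s['t'],s['tcp_pos'],p,s['wrist_force'])
f=grab_frame('side');cv2.imwrite('pics/e.png',cv2.resize(f['image'][110:310,170:390,::-1],None,fx=3,fy=3))
E
```

```text
1.72 14.49 [0.595 0.06  0.122] [-0.8 -0.3  0.5]
1.87 14.89 [0.595 0.075 0.119] [-0.1 -0.7  0.3]
2.01 15.29 [0.595 0.089 0.114] [-0.5 -0.5 -0.3]
2.16 15.69 [0.595 0.102 0.107] [0.2 0.4 0.3]
2.31 16.09 [0.595 0.114 0.098] [ 0.2 -0.2  0.1]
2.46 16.49 [0.595 0.124 0.088] [ 0.3 -0.4  0.4]
2.61 16.89 [0.595 0.133 0.076] [-0.3 -0.5 -0.2]
2.75 17.29 [0.595 0.14  0.063] [-0.4 -0.   0.3]
2.9 17.69 [0.595 0.145 0.049] [ 0.3 -0.8  0.7]
3.05 18.09 [0.595 0.147 0.034] [-0.6  0.9  0.7]
True 18.5417 [0.59597938 0.14766317 0.02587449] [0.5955 0.148  0.0255] [-2.44125519 -0.0181532  10.7077858 ]
```

View pics/e.png

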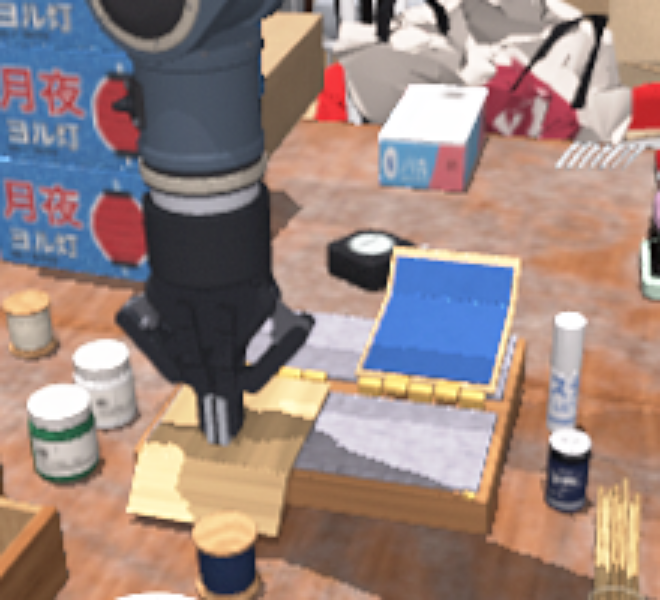

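The leaf is over, back up at crop (230,430), with the jars, spool and blue leaf untouched. I'll press once more slowly, retreat, and check flatness from both cameras.

```bash
python3 - <<'E'
from h import *
from plant import robot, grab_frame
s=robot.sense();p=np.array(s['tcp_pos'])
c=robot.move_straight([p[0],p[1],.014],vel=.02,contact_N=18)
robot.sleep(.4);s=robot.sense();print(c,s['t'],s['tcp_pos'],s['wrist_force'])
robot.move_straight([p[0],p[1],.20],vel=.12)
robot.move_straight([.50,.30,.28],vel=.2)
robot.goto([.40,.42,.30],[np.pi,0,np.pi/2])
for n in('top','side'):
    f=grab_frame(n);P=world(f)
    np.savez(n+'1.npz',**f)
    q=P[(abs(P[...,0]-.5955)<.04)&(P[...,1]>.075)&(P[...,1]<.165)&(P[...,2]>.02)&(P[...,2]<.12)]
    a=np.polyfit(q[:,1],q[:,2],1);print(n,len(q),'slope',a[0],'z@.07,.165',np.polyval(a,[.07,.165]))
    q=P[(abs(P[...,0]-.4838)<.04)&(P[...,1]<.03)&(P[...,1]>-.05)&(P[...,2]>.02)&(P[...,2]<.12)]
    f0=dict(np.load(n+'0.npz'));P0=world(f0);q0=P0[(abs(P0[...,0]-.4838)<.04)&(P0[...,1]<.03)&(P0[...,1]>-.05)&(P0[...,2]>.02)&(P0[...,2]<.12)]
    print(' blue slope',np.polyfit(q[:,1],q[:,2],1)[0],np.polyfit(q0[:,1],q0[:,2],1)[0])
s=robot.sense();print(s['t'],s['tcp_pos'],s['wrist_force'])
cv2.imwrite('pics/f.png',f['image'][:,:,::-1])
E
```

```text
True 19.2583 [0.59599577 0.14766964 0.02594256] [-3.06987962  0.25019349  7.52952776]
top 1427 slope -0.0025463284217252164 z@.07,.165 [0.03885508 0.03861318]
 blue slope -0.09300920715392756 -0.0935908186430138
side 988 slope -0.001020752738935311 z@.07,.165 [0.03725957 0.03716259]
 blue slope -0.0926772379473878 -0.09264039530533717
22.775 [0.40156612 0.41792035 0.29997602] [-0.96460062  0.38741095 -0.96211599]
```

View pics/f.png

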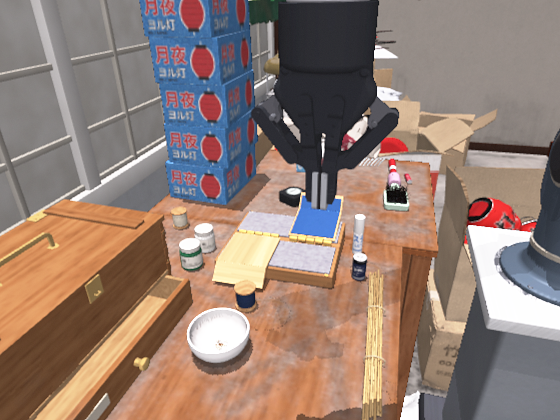

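The red leaf lies flat at (250,262) with slope near 0 and z≈38 mm. The blue leaf and the other objects haven't moved, and the arm is clear.

```bash
python3 -c "
from plant import robot, grab_frame
robot.sleep(.3);print(robot.close_job())"
```

```text
the job is handed in; nothing more can be done
None
```

The red leaf was guided over its spine and pressed flat, face down, on the left page. The blue leaf's angle is unchanged in the before-and-after measurements, nothing else appears to have moved, and the job was handed in at about 23 s with the arm clear.

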